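# Re-arm the rolling-ball tack tester

## Robot

A 6-joint arm with a two-finger parallel gripper is mounted at the origin on a cart in front of the work surface, level with it; the furniture and walls round the work are solid. World frame = base frame: x ahead of the robot, y to its left, z up, the work surface at z = 0. Lengths are in m, angles in rad, forces in N, time in s.
With the tool pointing down it reaches from about 0.275 to 0.75 m from the base axis. Payload 10.2 kg.
Tool frame: the origin (TCP) lies midway between the tips of the shut fingers; the grasp point (between the pads) lies 19 mm behind it; z points along the fingers, y is the line along which they close (so a half turn about z gives the same grasp; the last joint's range is limited). The gripper opens to 88 mm and grips with 3 to 60 N. Pads are 18 mm wide; open, the fingers measure 123 mm over their backs; the gripper's body (75 mm by 187 mm) begins 45 mm behind the grasp point.
Start: joints at [-1.38, 0.313, 1.498, -0, 1.331, -0.223], TCP at [0.211, -0.481, 0.239] pointing down, gripper open.
Joint ranges: [-2.94, 2.94], [-0.97, 2.17], [0.19, 2.56], [-1.23, 4.37], [0.02, 3.11], [-2.88, 2.88]. Speed limits (rad/s): [2.39, 2.39, 3.01, 3.14, 3.14, 3.14].

## Interface

Orientations are given as a rotation vector (axis times angle).
In Python, from rig import r gives the robot as it stands.
- The arm moves only by the shell command python3 -m handwheel 'ROWS' [OPENING] [FORCE]. ROWS is text: rows parted by semicolons, each of 6 numbers parted by spaces: the shift along the tool's x, y, z in units of 0.04 m (1.0 is 0.04 m), then the turn, a rotation vector about the tool's x, y, z in units of 0.08 rad (1.0 is 0.08 rad). In form: x y z ax ay az; .... A call has 1 to 12 rows; each row shifts and turns the commanded pose from where the row before left it, along the tool's axes as they then stand; what a row does not reach is not made up. A row lasts 1/12 s, in which the tool goes at most 41.7 mm and 7.16 degrees, less where a joint would pass 70% of its speed; a pose out of reach is approached as far as the arm can. A call with a number of a shift or a turn outside -1 to 1 is refused whole. A call with a gripper value outside its range is refused whole. OPENING is the opening in per cent of the stroke, from 0 (shut) to 100 (fully open), set as the call begins (- or left out, the last holds). The fingers move at their own pace and stop on an object; FORCE is the grip in N (left out, the last holds). Time passes only in rows, so rows that do not move let the fingers close. It gives the time, the measured TCP pose, the force, the opening and the grip force at its end, in the units of the state.
- r.observe(): the state, without advancing time (a new reading comes with each control period).
- r.grab_frame(name): name is "side" or "top"; returns a dict with "image" (400x640x3 uint8, red, green, blue), "intrinsics" (3x3 intrinsics, pixels), "k1" (the pictures are not rectified: a ray, as slopes to the right and down, at radius r is drawn at 1 + k1 r^2 times it, then the intrinsics apply), "position" and "rotation" of the camera in the world. Camera axes: x right, y up, looking along -z (the intrinsics and any distortion apply to the point x, -y, -z); pixel columns grow to the right and rows downward; lengths in m; the calibration is good to about 2 mm. A picture is of the moment at which its call begins. There is no depth.
- r.job_done(): hands the job in; it is judged then, once.
The state is a dict: "t": time; "joints": joint angles; "qd": joint speeds; "joint_efforts": joint torques, N m; "ee_pos": TCP position; "tool_rot": TCP orientation; "force": force on the tool from outside, world axes, zero at the start; "wrist_torque": the same for the moment, N m; "opening": finger opening in m; "finger_force": force on a finger pad.
Only numpy, scipy, OpenCV 4.12 (cv2) and the standard library are available. Lean on these libraries where they do the work, as an engineer would, in place of code of your own. Each camera call takes 0.05 s, during which the arm holds its last target. There are 200 camera calls.

## Task

Get the rolling-ball tester on the bench ready for its next run. First press the black key beside the gutter right down until it stays down, so that the catch stands up in the gutter; then, with a fingertip behind it, gently nudge the steel ball up the sloping gutter, over the catch to the end stop, so that the catch holds it there and it does not roll back when you take the finger away. Do not flick the ball, grip it or lift it out of the gutter, and leave the other things on the bench where they are.

Things in the scene. Friction and masses are not known exactly. Their poses are not given: they have to be found in the camera images.
- tester: ball tester, fixed: grey base 322 x 80 mm, origin centre of its underside, x along the gutter to its high end, z up. On it an aluminium channel, 28 mm wide inside, flat floor, walls 2 mm thick, 7 mm high above the floor. From x = -155 to -45 mm it is level (bed, floor 30 mm above the bench, low end closed by a wall 7 mm high); then it climbs at 12 degrees for 198 mm to the end stop.
- gutter_foot (a point): point on the channel's floor, on its centre line, where the slope begins. Its x axis runs up the slope along the floor, y across the gutter, z square to the sloping floor. In this frame the catch stands at x = 155 mm and the rubber face of the end stop at x = 193 mm.
- end_stop (a point): centre of the rubber face of the end stop that closes the high end of the gutter, 15 mm above the floor; the plate behind it is 34 mm wide and reaches 27 mm above the floor. Axes as gutter_foot.
- ball: plain steel ball, 30 mm across, about 110 g, origin at its centre (its axes turn as it rolls). Smooth: it slides as well as rolls. At the start it lies at rest on the level bed at the foot of the gutter. Its centre is 15 mm above the floor of the channel, so 8 mm above the tops of the side walls.
- key (a joint): angle in rad of the rocking key that sets the catch. 0 = tripped: black pad up, catch drawn down below the gutter floor; 0.38 = fully down: pad level with the gutter slope, catch standing up. It stays where it is put; it takes about 3 to 5 N on the pad to move it.
- key_pad (a point): centre of the top of the key's black pad, 28 mm along the gutter by 24 mm across it, on the tester's -y side (far from the robot), beside the catch, 66 mm from the gutter's centre line. As the key goes down the pad sinks about 13 mm. Axes: those of the key, z square to the pad.
- catch (a joint): angle in rad of the spring catch, a steel flap 8 mm wide, 3 mm thick in a slot of the gutter floor. 0 = square to the floor, its tip 8 mm above it once the key is down. It folds uphill only, to 1.5 rad, as the ball is pushed over it (about 1 N) and springs up when the ball's centre is 20 mm past it. The ball rolling back rests against it, its centre about 15 mm beyond it.
- catch_tip (a point): tip of the catch, in the middle of its width
- tape_roll: roll of masking tape, 96 mm across, 25 mm high, bystander; origin under its centre
- timer: small flat laboratory timer, 72 x 66 x 18 mm, bystander; origin under its centre
- sample_2: white sample bottle with screw cap, 51 mm across, 100 mm high, bystander behind the tester; origin under its centre
- flask: conical flask, 82 mm across, 143 mm high, bystander; origin under its centre
- wash_bottle: squeeze wash bottle, 68 x 114 x 203 mm, bystander; origin on the bench under it

How it is judged:
On the way, in this order (a step that is already met when the one before it is completed fails the run):
1. the key is pressed down and stays there, the catch standing up, while the ball still lies at the foot of the gutter (value of joint key above 0.33 rad and x of ball in the frame of gutter_foot below 0.12 m), for 0.2 s.
2. the ball has been pushed over the catch (x of ball in the frame of gutter_foot above 0.165 m and value of joint key above 0.33 rad), for 0.05 s.
At the end, for the whole second after the job is handed in: The key is down (over 0.33 of 0.38 rad), the catch stands up (within 0.25 rad) and the ball rests at the high end of the gutter between catch and end stop: its centre 165 to 182 mm up the slope from the gutter foot, on the gutter floor (within 3 mm) and in the middle (within 6 mm), at rest (all of step 2 and x of ball in the frame of gutter_foot below 0.182 m and y of ball in the frame of gutter_foot between -0.006 and 0.006 m and z of ball in the frame of gutter_foot between 0.012 and 0.018 m and value of joint catch below 0.25 rad and linear speed of ball below 0.02 m/s); the robot touches nothing.
It fails at once if the ball is lifted more than 12 mm off the gutter floor (z of ball in the frame of tester above 0.057 m and z of ball in the frame of gutter_foot above 0.027 m).
It fails at once if the ball leaves the gutter (y of ball in the frame of tester above 0.02 m or y of ball in the frame of tester below -0.02 m).
It fails at once if the fingers squeeze or jam the ball with over 30 N (contact force between the fingers and ball above 30 N).
It fails at once if the ball is flicked or runs free, faster than 0.5 m/s (linear speed of ball above 0.5 m/s).
It fails at once if another thing on the bench is shifted by more than 30 mm (distance of any of tape_roll, timer, sample_2, flask, wash_bottle from where it was at the start of the episode above 0.03 m).
It also fails if it takes over 54 s, if anything falls off the work surface, if the arm or the gripper's body presses on something with over 40 N, if the wrist force passes 120 N, or if a joint passes its speed limit or range.

## Working session

There is one attempt and no reset: what is moved stays moved. The work goes in short steps, Python scripts to look and compute and a shell command to move; the robot and the scene stay as the last step left them, time stands still between calls to the robot, and variables do not carry over. Pictures are saved under pics/ and viewed, at most 11 in all, crops included, and the job is handed in when it is done.

```bash
mkdir -p pics; ls
python3 - <<'E'
from rig import r
import cv2,json
for n in("side","top"):
    f=r.grab_frame(n); cv2.imwrite(f"pics/{n}0.png",f["image"][:,:,::-1])
    print(n,f["intrinsics"],f["k1"],f["position"],f["rotation"])
print(r.observe())
E
```

```text
pics
side [[464.79459599   0.         321.15169092]
 [  0.         464.79459599 202.45606046]
 [  0.           0.           1.        ]] -0.11869498388559507 [ 0.56739366 -1.18722751  0.64048427] [ 1.03380415 -0.02354554 -0.0120127 ]
top [[403.77245289   0.         317.58260363]
 [  0.         403.77245289 201.24814785]
 [  0.           0.           1.        ]] 0.012364668072309171 [ 0.49586145 -0.23776419  1.24301641] [ 0.0547117  -0.05354475 -1.57070312]
{'t': 0.1, 'joints': array([-1.38039835e+00,  3.13389224e-01,  1.49832675e+00,  6.72961301e-06,
        1.33100932e+00, -2.23413769e-01]), 'qd': array([ 0.00023973, -0.00334731, -0.00195908, -0.00089396, -0.00262409,
        0.00069084]), 'joint_efforts': array([ 2.29282006e-03, -4.02812290e+01, -2.52646655e+01,  6.96048397e-02,
        3.42590874e-02, -6.17230171e-05]), 'ee_pos': array([ 0.21104655, -0.48048219,  0.2382337 ]), 'tool_rot': array([-3.07347865e+00, -6.45150947e-01, -3.96199433e-05]), 'force': array([ 0.18672499, -0.50441047, -0.26600136]), 'wrist_torque': array([0.04113432, 0.02104155, 0.01199664]), 'finger_force': 0.0, 'opening': 0.08807879371956116}
```

View pics/side0.png

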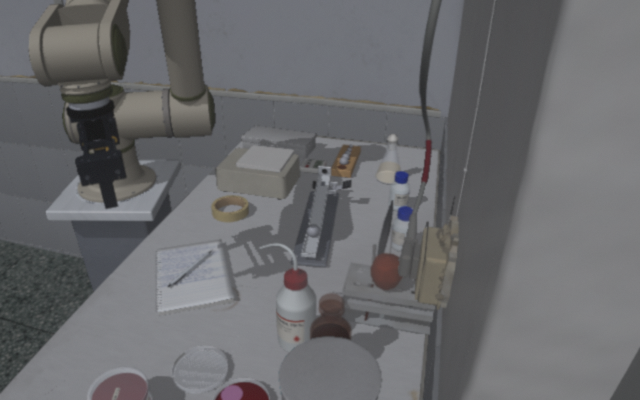

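View pics/top0.png

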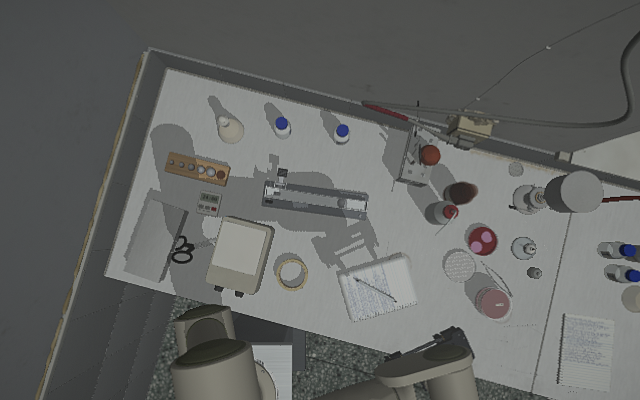

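The overview pictures show the tester at top (265–368, 180–218): the ball is near (352,204), and the key and end stop are at the left near (278,180). In the side view it runs from the ball at (312,230) to the stop at (325,178). I'll zoom in on both.

Run:
```python
import cv2,numpy as np
a=cv2.imread("pics/top0.png")[155:230,250:380]; b=cv2.imread("pics/side0.png")[155:275,280:370]
a=cv2.resize(a,None,fx=6,fy=6,interpolation=cv2.INTER_CUBIC); a=cv2.convertScaleAbs(a,alpha=1.5); cv2.imwrite("pics/topc.png",a)
b=cv2.resize(b,None,fx=5,fy=5,interpolation=cv2.INTER_CUBIC);b=cv2.convertScaleAbs(b,alpha=1.5); cv2.imwrite("pics/sidec.png",b)
```

```text
(no output)
```

View pics/topc.png

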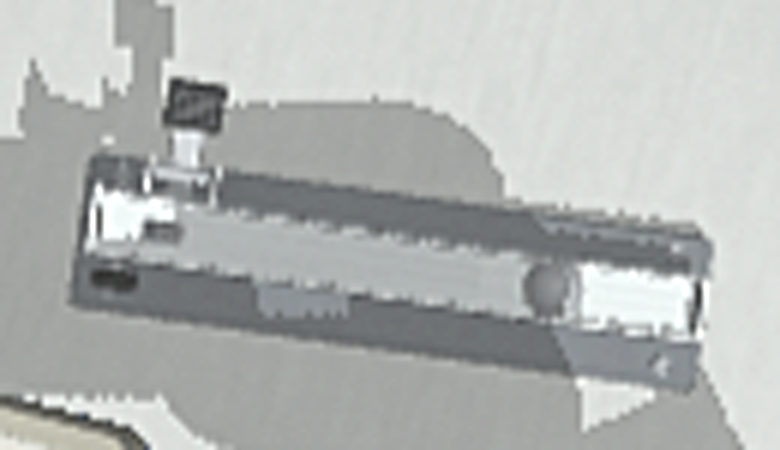

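View pics/sidec.png

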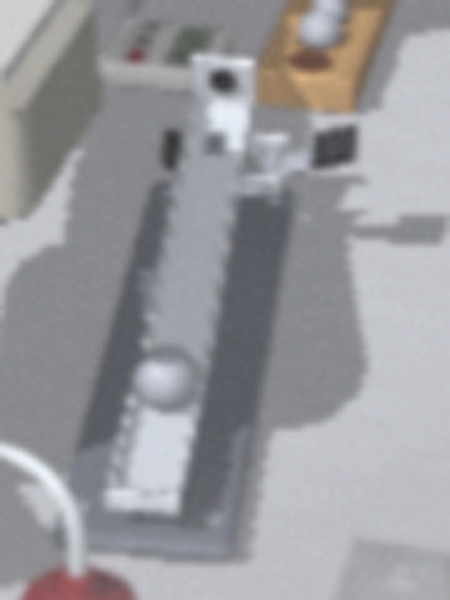

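The top crop shows the ball at px (341.3,203.3), the pad at (282.5,172.5), the slot at (276.7,193.7) and the base corners. In the side crop the ball is at (313,230.6) and the pad at (346.8,184.2). Next I'll triangulate and fit the tester frame.

```bash
cat > h.py <<'E'
import numpy as np
from rig import r
from scipy.spatial.transform import Rotation as R
def ray(f,px):
    K=f["intrinsics"]; d=np.array([(px[0]-K[0,2])/K[0,0],(px[1]-K[1,2])/K[1,1]]); u=d.copy()
    for _ in range(20): u=d/(1+f["k1"]*(u@u))
    return np.array(f["position"]),R.from_rotvec(f["rotation"]).as_matrix()@np.array([u[0],-u[1],-1])
def proj(f,P):
    p=R.from_rotvec(f["rotation"]).inv().apply(np.asarray(P)-f["position"]); u=np.array([p[0],-p[1]])/-p[2]
    u=u*(1+f["k1"]*(u@u)); K=f["intrinsics"]; return np.array([K[0,0]*u[0]+K[0,2],K[1,1]*u[1]+K[1,2]])
def onz(f,px,z):
    o,d=ray(f,px); return o+d*(z-o[2])/d[2]
def tri(a,pa,b,pb):
    o1,d1=ray(a,pa);o2,d2=ray(b,pb)
    s=np.linalg.lstsq(np.c_[d1,-d2],o2-o1,rcond=None)[0]; A=o1+s[0]*d1;B=o2+s[1]*d2
    return (A+B)/2,np.linalg.norm(A-B)
E
python3 - <<'E'
from h import *
np.set_printoptions(precision=4,suppress=True)
t=r.grab_frame("top");s=r.grab_frame("side")
print("ball",tri(t,(341.3,203.3),s,(313,230.6)), onz(t,(341.3,203.3),.045))
print("pad",tri(t,(282.5,172.5),s,(346.8,184.2)))
c=lambda x,y:(250+x/6,155+y/6)
for z in(.01,.02):
    P=[onz(t,c(*q),z) for q in((712,240),(693,388),(70,302),(92,157))]
    L=(P[2]+P[3]-P[0]-P[1])/2
    print(z,np.mean(P,0),np.linalg.norm(L),np.degrees(np.arctan2(L[1],L[0])),np.linalg.norm((P[0]+P[3]-P[1]-P[2])/2))
print("slot",onz(t,c(160,232),.03+.155*np.sin(np.radians(12))))
print(R.from_rotvec(r.observe()["tool_rot"]).as_matrix())
E
```

```text
ball (array([ 0.5741, -0.3075,  0.0418]), np.float64(0.0030485644711348053)) [ 0.5724 -0.3074  0.045 ]
pad (array([ 0.6626, -0.1342,  0.0684]), np.float64(0.002385207825441528))
0.01 [ 0.584  -0.2297  0.01  ] 0.32000528891242125 82.20385672566125 0.07564719338124032
0.02 [ 0.5833 -0.2297  0.02  ] 0.3174099845308213 82.20385672566125 0.07503368010742749
slot [ 0.5997 -0.1168  0.0622]
[[ 0.9156  0.4021 -0.0001]
 [ 0.4021 -0.9156  0.0007]
 [ 0.0002 -0.0007 -1.    ]]
```

```bash
python3 -m handwheel '0 0 0 0 0 0.98;0 0 0 0 0 0.98;0 0 0 0 0 0.98;0 0 0 0 0 0.98;0 0 0 0 0 0.98;0 0 0 0 0 0.98;0 0 0 0 0 0.98' 0 20; python3 -m handwheel '0.5 -0.5 0 0 0 0;0.68 -0.68 0 0 0 0;0.68 -0.68 0 0 0 0;0.68 -0.68 0 0 0 0;0.68 -0.68 0 0 0 0;0.68 -0.68 0 0 0 0;0.68 -0.68 0 0 0 0;0.68 -0.68 0 0 0 0;0.68 -0.68 0 0 0 0;0.68 -0.68 0 0 0 0;0.68 -0.68 0 0 0 0;0.68 -0.68 0 0 0 0'; python3 -m handwheel '0.68 -0.68 0 0 0 0;0.68 -0.68 0 0 0 0;0.5 -0.5 0 0 0 0;0.3 -0.3 0 0 0 0;0 0 0 0 0 0;0 0 0 0 0 0'
cat >> h.py <<'E'
O=np.array([.5835,-.2297,0]);a=np.radians(82.2)
u=np.array([np.cos(a),np.sin(a),0]);v=np.array([-u[1],u[0],0])
def rep(target=None):
    o=r.observe(); M=R.from_rotvec(o["tool_rot"]).as_matrix(); p=o["ee_pos"]
    print("t",o["t"],"tester xyz",np.round([(p-O)@u,(p-O)@v,p[2]],4),"F",np.round(o["force"],1),"open",round(o["opening"],4))
    print(np.round(M,3).tolist())
    if target is not None:
        T=O+target[0]*u+target[1]*v+np.array([0,0,target[2]]); print("units",np.round(M.T@(T-p)/.04,2))
E
python3 -c "
from h import *
rep((.1066,-.070,.09))"
```

```text
t: 0.78
ee_pos: [0.2111, -0.4806, 0.2385]
tool_rot: [-3.134, 0.218, 0.0]
force: [0.6, -0.4, 0.1]
opening: 0.0437
finger_force: 0.0
t: 1.78
ee_pos: [0.5716, -0.2058, 0.2386]
tool_rot: [-3.134, 0.212, 0.0]
force: [-0.3, 0.1, -0.6]
opening: 0.0006
finger_force: 0.0
t: 2.28
ee_pos: [0.6676, -0.1331, 0.2379]
tool_rot: [-3.134, 0.21, 0.002]
force: [-0.5, -0.2, 0.8]
opening: 0.0005
finger_force: 0.0
t 2.2833 tester xyz [ 0.1071 -0.0702  0.2379] F [-0.5 -0.2  0.8] open 0.0005
[[0.991, -0.134, -0.001], [-0.134, -0.991, 0.0], [-0.001, -0.0, -1.0]]
units [0.   0.01 3.7 ]
```

```bash
python3 -m handwheel '0 0 0.4 0 0 0;0 0 0.7 0 0 0;0 0 0.8 0 0 0;0 0 0.8 0 0 0;0 0 0.6 0 0 0;0 0 0.3 0 0 0;0 0 0 0 0 0;0 0 0 0 0 0'; python3 -c "
from h import *
import cv2
rep()
f=r.grab_frame('side');cv2.imwrite('pics/s1.png',cv2.resize(f['image'][120:260,270:390,::-1],None,fx=4,fy=4))"
```

```text
t: 2.95
ee_pos: [0.6676, -0.1342, 0.0959]
tool_rot: [3.134, -0.213, 0.001]
force: [1.1, -0.6, 0.0]
opening: 0.0007
finger_force: 0.0
t 2.95 tester xyz [ 0.106  -0.0703  0.0959] F [ 1.1 -0.6  0. ] open 0.0007
[[0.991, -0.135, 0.001], [-0.135, -0.991, -0.0], [0.001, 0.0, -1.0]]
```

View pics/s1.png

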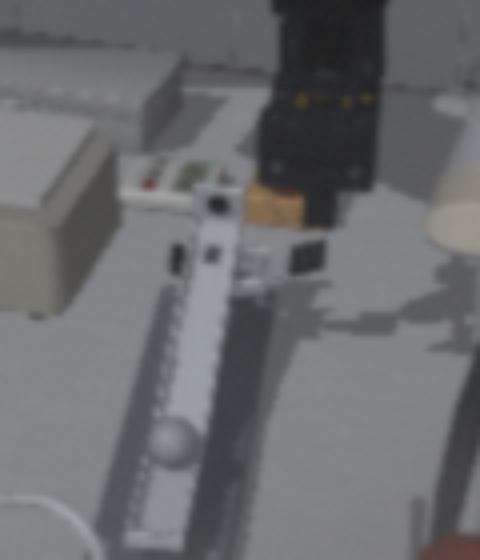

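The finger (320,205) is above the pad (308,257) and slightly to its outer side. I'll press in small steps.

```bash
python3 -m handwheel '0 0 0.1 0 0 0;0 0 0.1 0 0 0;0 0 0.1 0 0 0;0 0 0.1 0 0 0;0 0 0 0 0 0'|sed -n '2p;4p'; for i in 1 ; do python3 -m handwheel '0 0 0.08 0 0 0;0 0 0.08 0 0 0;0 0 0.08 0 0 0;0 0 0 0 0 0'|sed -n '2p;4p'; done;  python3 -m handwheel '0 0 0.06 0 0 0;0 0 0.06 0 0 0;0 0 0 0 0 0'|sed -n '2p;4p'
```

```text
ee_pos: [0.6676, -0.1333, 0.0782]
force: [0.6, -1.5, 0.8]
ee_pos: [0.6675, -0.1333, 0.0685]
force: [1.3, -0.7, 1.9]
ee_pos: [0.6674, -0.1333, 0.0637]
force: [0.4, 0.7, 2.1]
```

```bash
python3 -m handwheel '0 0 0.05 0 0 0;0 0 0.05 0 0 0;0 0 0 0 0 0'|sed -n '2p;4p'; python3 -m handwheel '0 0 0.05 0 0 0;0 0 0 0 0 0'|sed -n '2p;4p'
```

```text
ee_pos: [0.6677, -0.1333, 0.0612]
force: [-1.5, 0.5, 7.6]
ee_pos: [0.6679, -0.1334, 0.0608]
force: [-5.8, 2.6, 18.2]
```

```bash
python3 -m handwheel '0 0 0.03 0 0 0;0 0 0 0 0 0'|sed -n '2p;4p'; python3 -m handwheel '0 0 -0.3 0 0 0;0 0 -0.6 0 0 0;0 0 -0.8 0 0 0;0 -0 -0.8 0 0 0;0 0 -0.4 0 0 0;0 0 0 0 0 0'|sed -n '2p;4p'; python3 -c "
from h import *
import cv2
rep()
f=r.grab_frame('side');cv2.imwrite('pics/s2.png',cv2.resize(f['image'][160:230,290:370,::-1],None,fx=8,fy=8,interpolation=2))"
```

```text
ee_pos: [0.668, -0.1334, 0.0605]
force: [-7.8, 2.2, 23.9]
ee_pos: [0.6686, -0.1338, 0.1772]
force: [0.6, 0.0, -0.3]
t 5.0833 tester xyz [ 0.1066 -0.0713  0.1772] F [ 0.6  0.  -0.3] open 0.0004
[[0.991, -0.134, 0.006], [-0.134, -0.991, -0.002], [0.006, 0.002, -1.0]]
```

View pics/s2.png

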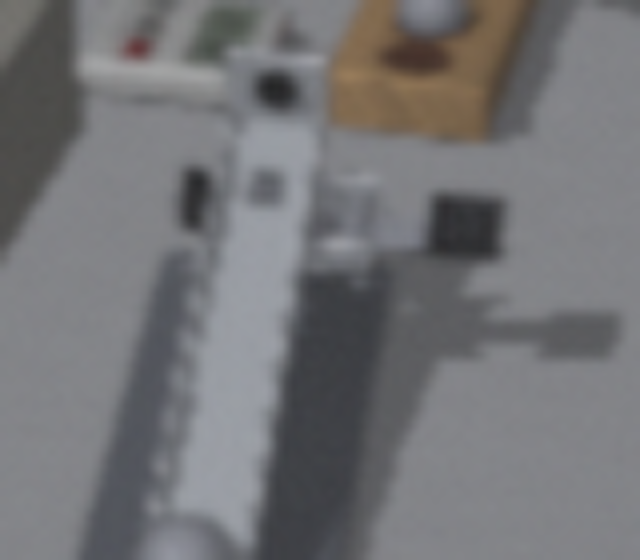

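The pad has sunk to (348.1,188.4), a drop of about 4 px or 13 mm. It is level with the gutter now, so the key is down and staying down. Next I'll move behind the ball.

```bash
python3 -c "
from h import *
rep((-.122,0,.10))"
```

```text
t 5.1333 tester xyz [ 0.1067 -0.0705  0.1741] F [-0.5  0.  -0.8] open 0.0006
[[0.991, -0.135, 0.002], [-0.135, -0.991, -0.001], [0.002, 0.001, -1.0]]
units [-1.77  5.71  1.85]
```

```bash
python3 -m handwheel '-0.18 0.5 0 0 0 0;-0.22 0.74 0 0 0 0;-0.22 0.74 0.1 0 0 0;-0.22 0.74 0.2 0 0 0;-0.22 0.74 0.3 0 0 0;-0.22 0.74 0.35 0 0 0;-0.22 0.74 0.35 0 0 0;-0.2 0.5 0.35 0 0 0;-0.07 0.27 0.2 0 0 0;0 0 0 0 0 0;0 0 0 0 0 0;0 0 0 0 0 0'; python3 -c "
from h import *
import cv2
rep((-.122,0,.042))
f=r.grab_frame('side');cv2.imwrite('pics/s3.png',cv2.resize(f['image'][150:290,270:390,::-1],None,fx=4,fy=4,interpolation=2))"
```

```text
t: 6.13
ee_pos: [0.5676, -0.3489, 0.0995]
tool_rot: [-3.135, 0.21, -0.001]
force: [-0.2, -0.4, -0.2]
opening: 0.0005
finger_force: 0.0
t 6.1333 tester xyz [-0.1203 -0.0004  0.0995] F [-0.2 -0.4 -0.2] open 0.0005
[[0.991, -0.133, 0.0], [-0.133, -0.991, 0.0], [0.0, -0.0, -1.0]]
units [-0.01  0.04  1.44]
```

View pics/s3.png

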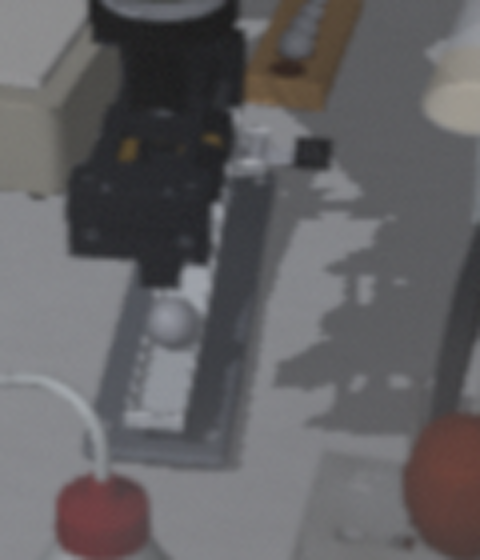

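The tip is at px (310,221), the ball at (312.5,231), and the wash bottle spout is left of the low end. I'll back off 4 mm and lower slowly.

```bash
python3 -c "
from h import *
f=r.grab_frame('side');p=r.observe()['ee_pos'];print(proj(f,p),proj(f,O-.0785*u+[0,0,.045]))"; python3 -m handwheel '0 0.1 0.2 0 0 0;0 0.05 0.3 0 0 0;0 0 0.3 0 0 0;0 0 0.3 0 0 0;0 0 0.2 0 0 0;0 0 0.1 0 0 0;0 0 0 0 0 0;0 0 0 0 0 0'; python3 -c "
from h import *
rep((-.111,0,.042))"
```

```text
[309.52228342 219.13644152] [311.77944956 229.48108073]
t: 6.9
ee_pos: [0.566, -0.3562, 0.0432]
tool_rot: [3.134, -0.212, 0.0]
force: [0.1, -0.3, -0.3]
opening: 0.0007
finger_force: 0.0
t 6.9 tester xyz [-0.1277  0.0002  0.0432] F [ 0.1 -0.3 -0.3] open 0.0007
[[0.991, -0.135, 0.0], [-0.135, -0.991, -0.0], [0.0, 0.0, -1.0]]
units [ 0.01 -0.42  0.03]
```

```bash
python3 -m handwheel '0 -0.1 0.03 0 0 0;0 -0.1 0 0 0 0;0 -0.1 0 0 0 0;0 -0.06 0 0 0 0;0 -0.05 0 0 0 0;0 -0.05 0 0 0 0;0 -0.06 0 0 0 0;0 -0.07 0 0 0 0;0 -0.08 0 0 0 0;0 -0.08 0 0 0 0;0 -0.08 0 0 0 0;0 -0.08 0 0 0 0' | sed -n '2p;4p'; python3 -m handwheel '0 -0.08 0 0 0 0;0 -0.08 0 0 0 0;0 -0.08 0 0 0 0;0 -0.08 0 0 0 0;0 -0.08 0 0 0 0;0 -0.08 0 0 0 0;0 -0.08 0 0 0 0'| sed -n '2p;4p'; python3 -c "
from h import *
import cv2
rep((-.068,0,.042))
f=r.grab_frame('side');cv2.imwrite('pics/s4.png',cv2.resize(f['image'][150:290,270:390,::-1],None,fx=4,fy=4,interpolation=2))"
```

```text
ee_pos: [0.5708, -0.3197, 0.0419]
force: [0.7, -0.9, -0.0]
ee_pos: [0.5739, -0.2977, 0.042]
force: [0.4, -0.3, 0.9]
t 8.4833 tester xyz [-0.0686  0.0003  0.042 ] F [ 0.4 -0.3  0.9] open 0.0007
[[0.991, -0.135, 0.0], [-0.135, -0.991, -0.0], [0.0, 0.0, -1.0]]
units [ 0.01 -0.02  0.  ]
```

View pics/s4.png

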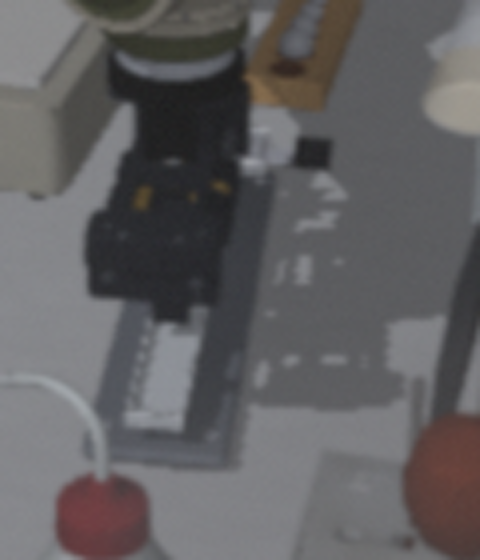

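The finger at (175,315) hides the ball, which is in front of it as it should be. I'll keep pushing up the slope at 12 degrees.

```bash
python3 -m handwheel '0 -0.08 -0.017 0 0 0;0 -0.1 -0.021 0 0 0;0 -0.1 -0.021 0 0 0;0 -0.1 -0.021 0 0 0;0 -0.1 -0.021 0 0 0;0 -0.1 -0.021 0 0 0;0 -0.1 -0.021 0 0 0;0 -0.1 -0.021 0 0 0;0 -0.1 -0.021 0 0 0;0 -0.1 -0.021 0 0 0;0 -0.1 -0.021 0 0 0;0 -0.1 -0.021 0 0 0' | sed -n '2p;4p'; python3 -m handwheel '0 -0.1 -0.021 0 0 0;0 -0.1 -0.021 0 0 0;0 -0.1 -0.021 0 0 0;0 -0.1 -0.021 0 0 0;0 -0.1 -0.021 0 0 0;0 -0.1 -0.021 0 0 0;0 -0.1 -0.021 0 0 0;0 -0.1 -0.021 0 0 0;0 -0.1 -0.021 0 0 0;0 -0.1 -0.021 0 0 0;0 -0.1 -0.021 0 0 0;0 -0.1 -0.021 0 0 0'| sed -n '2p;4p'; python3 -m handwheel '0 -0.1 -0.021 0 0 0;0 -0.1 -0.021 0 0 0;0 -0.1 -0.021 0 0 0;0 -0.1 -0.021 0 0 0;0 -0.1 -0.021 0 0 0;0 0 0 0 0 0'| sed -n '2p;4p'; python3 -c "
from h import *
import cv2
rep((.093,0,.0764))
f=r.grab_frame('top');cv2.imwrite('pics/t5.png',cv2.resize(f['image'][145:235,240:380,::-1],None,fx=5,fy=5,interpolation=2))"
```

```text
ee_pos: [0.5802, -0.2507, 0.0519]
force: [0.9, -0.3, 0.8]
ee_pos: [0.5866, -0.2031, 0.062]
force: [-0.6, -0.0, 0.7]
ee_pos: [0.5894, -0.1829, 0.0662]
force: [-0.0, -0.8, 0.1]
t 11.0333 tester xyz [0.0472 0.0005 0.0662] F [-0.  -0.8  0.1] open 0.0002
[[0.991, -0.134, 0.0], [-0.134, -0.991, 0.0], [-0.0, -0.0, -1.0]]
units [ 0.01 -1.14 -0.25]
```

View pics/t5.png

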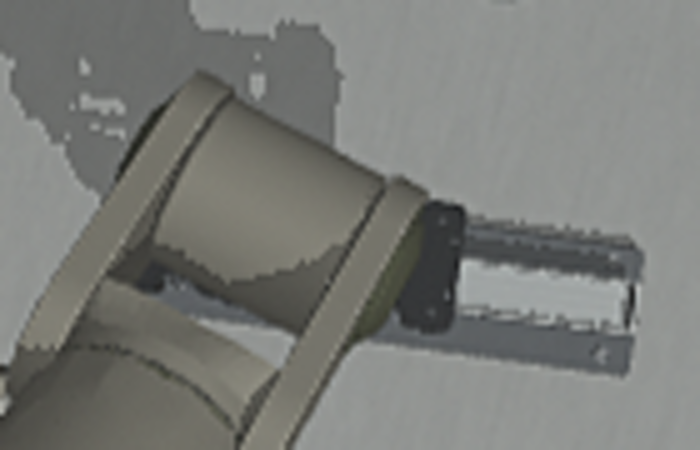

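The low end of the gutter (460–635, 290) is empty, so the ball is still ahead of the finger. Now slowly over the catch.

```bash
python3 -m handwheel '0 -0.05 -0.011 0 0 0;0 -0.05 -0.011 0 0 0;0 -0.05 -0.011 0 0 0;0 -0.05 -0.011 0 0 0;0 -0.05 -0.011 0 0 0;0 -0.05 -0.011 0 0 0;0 -0.05 -0.011 0 0 0;0 -0.05 -0.011 0 0 0;0 -0.05 -0.011 0 0 0;0 -0.05 -0.011 0 0 0;0 -0.05 -0.011 0 0 0;0 -0.05 -0.011 0 0 0' | sed -n '2p;4p'; python3 -m handwheel '0 -0.05 -0.011 0 0 0;0 -0.05 -0.011 0 0 0;0 -0.05 -0.011 0 0 0;0 -0.05 -0.011 0 0 0;0 -0.05 -0.011 0 0 0;0 -0.04 -0.008 0 0 0;0 -0.03 -0.006 0 0 0;0 0 0 0 0 0' | sed -n '2p;4p';  python3 -c "
from h import *
rep((.093,0,.0764))"
```

```text
ee_pos: [0.5926, -0.1598, 0.0715]
force: [-0.3, -0.4, 0.3]
ee_pos: [0.5943, -0.1469, 0.0742]
force: [0.3, -0.8, -0.2]
t 12.75 tester xyz [0.0835 0.0005 0.0742] F [ 0.3 -0.8 -0.2] open 0.0001
[[0.991, -0.134, -0.0], [-0.134, -0.991, 0.0], [-0.0, -0.0, -1.0]]
units [ 0.01 -0.24 -0.06]
```

Next, 1 mm steps toward the stop, watching the force.

```bash
python3 -m handwheel '0 -0.03 -0.006 0 0 0;0 -0.03 -0.006 0 0 0;0 -0.03 -0.006 0 0 0;0 -0.03 -0.006 0 0 0;0 -0.03 -0.006 0 0 0;0 0 0 0 0 0' | sed -n '2p;4p'; python3 -m handwheel '0 -0.03 -0.006 0 0 0;0 -0.03 -0.006 0 0 0;0 0 0 0 0 0' | sed -n '2p;4p';python3 -c "
from h import *
rep((.093,0,.0764))"
```

```text
ee_pos: [0.5951, -0.141, 0.0754]
force: [0.9, -0.4, -0.1]
ee_pos: [0.5954, -0.1387, 0.0759]
force: [-0.2, -0.3, 0.1]
t 13.5 tester xyz [0.0918 0.0006 0.0759] F [-0.2 -0.3  0.1] open 0.0008
[[0.991, -0.134, 0.0], [-0.134, -0.991, 0.0], [-0.0, -0.0, -1.0]]
units [ 0.01 -0.03 -0.01]
```

```bash
python3 -m handwheel '0 -0.02 -0.004 0 0 0;0 -0.02 -0.004 0 0 0;0 0 0 0 0 0' | sed -n '2p;4p'; python3 -m handwheel '0 -0.02 -0.004 0 0 0;0 0 0 0 0 0' | sed -n '2p;4p'
```

```text
ee_pos: [0.5956, -0.1372, 0.0762]
force: [-0.4, -0.5, -0.1]
ee_pos: [0.5957, -0.1365, 0.0764]
force: [0.0, -0.2, 0.4]
```

```bash
python3 -c "
from h import *
import cv2
f=r.grab_frame('side');cv2.imwrite('pics/s6.png',cv2.resize(f['image'][150:230,290:370,::-1],None,fx=7,fy=7,interpolation=2))"
```

```text
(no output)
```

View pics/s6.png

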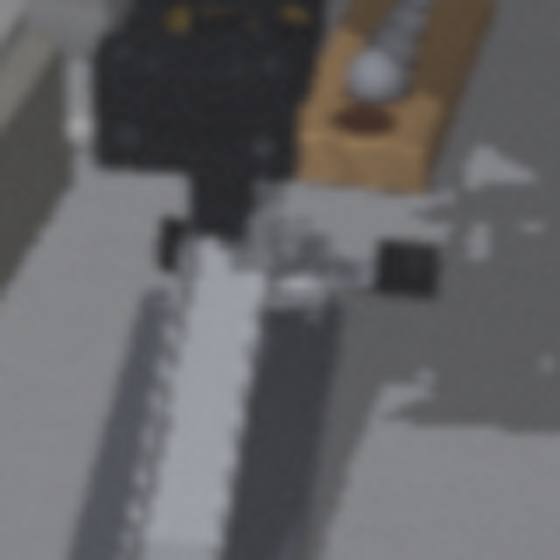

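The finger is at (225,200) and the gutter behind it is empty. The force shows no end stop yet, so I'll go on in small steps.

```bash
python3 -m handwheel '0 -0.03 -0.006 0 0 0;0 0 0 0 0 0' | sed -n '2p;4p'; python3 -m handwheel '0 -0.03 -0.006 0 0 0;0 0 0 0 0 0' | sed -n '2p;4p'
```

```text
ee_pos: [0.5959, -0.1352, 0.0766]
force: [0.4, -0.0, -0.4]
ee_pos: [0.596, -0.1339, 0.0768]
force: [-0.4, -0.4, 0.3]
```

```bash
python3 -m handwheel '0 -0.03 -0.006 0 0 0;0 0 0 0 0 0' | sed -n '2p;4p'
```

```text
ee_pos: [0.5962, -0.1334, 0.0771]
force: [0.3, -3.6, -0.2]
```

The force shows contact at the end stop (3.6 N). I'll back off gently along the slope, then lift.

```bash
python3 -m handwheel '0 0 0 0 0 0;0 0 0 0 0 0;0 0.03 0.006 0 0 0;0 0.03 0.006 0 0 0;0 0.03 0.006 0 0 0;0 0.03 0.006 0 0 0;0 0.04 0.006 0 0 0;0 0.05 0.006 0 0 0;0 0.06 0 0 0 0;0 0.08 0 0 0 0;0 0.1 0 0 0 0;0 0.1 0 0 0 0' | sed -n '2p;4p'; python3 -m handwheel '0 0.3 0 0 0 0;0 0.6 -0.1 0 0 0;0 0.7 -0.3 0 0 0;0 0.7 -0.5 0 0 0;-0.3 0.7 -0.5 0 0 0;-0.6 0.5 -0.5 0 0 0;-0.8 0 -0.4 0 0 0;-0.8 0 -0.3 0 0 0;-0.8 0 0 0 0 0;-0.5 0 0 0 0 0;0 0 0 0 0 0;0 0 0 0 0 0' | sed -n '2p;4p'; python3 -c "
from h import *
import cv2
rep()
a,b=[r.grab_frame(n)['image'] for n in('side','top')]
a=cv2.resize(a[150:220,290:370],None,fx=5,fy=5,interpolation=2);b=cv2.resize(b[155:225,250:330],None,fx=5,fy=5,interpolation=2)
cv2.imwrite('pics/s7.png',cv2.convertScaleAbs(cv2.hconcat([a,b])[:,:,::-1],alpha=1.3))"
```

```text
ee_pos: [0.5932, -0.1552, 0.0756]
force: [0.1, -0.8, 0.6]
ee_pos: [0.4234, -0.2738, 0.1802]
force: [-0.2, 0.4, 0.4]
t 16.4667 tester xyz [-0.0655  0.1527  0.1802] F [-0.2  0.4  0.4] open 0.0004
[[0.991, -0.136, 0.001], [-0.136, -0.991, -0.001], [0.001, 0.001, -1.0]]
```

View pics/s7.png

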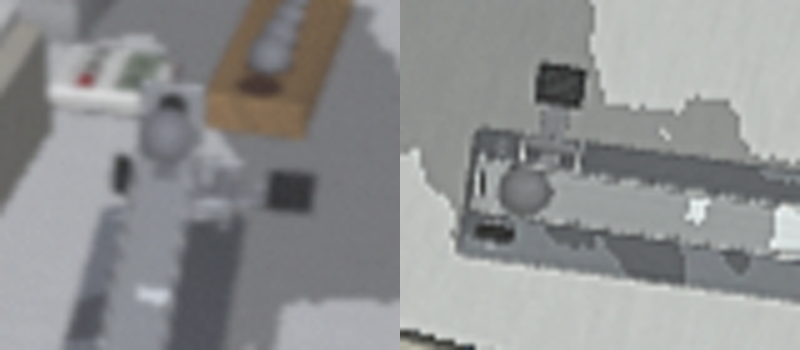

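The ball sits at the high end, at side (168,135) and top px (275,192.6), with the key down. I'll check its position, then hand in.

```bash
python3 -c "
from h import *
f=r.grab_frame('top')
p=onz(f,(275,192.6),.080)-O; print((p@u+.045)*.978+.05*.208, p@v, r.observe()['t']); print(r.job_done())"
```

```text
0.16905537198165665 -0.0018859172956892094 16.6167
the job is handed in; nothing more can be done
None
```

The key is pressed down and the ball has been nudged over the catch, where it stays with the finger withdrawn, about 169 mm up the slope by the last camera view; I handed the job in at 16.6 s, and no verdict was returned.

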